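# Take the formed bracket out of the forming vice and file it in the drawer

## Task

A formed chassis bracket is trapped in the die of the blue vice by its sliding red jaw, and a steel clip lying across the slide behind the jaw blocks it. First put that clip in the yellow tray, then slide the jaw fully open by its brass knob and leave it open, and lift out the bracket and set it down, lengthwise, on its feet and open side up, in the cork-lined bay of the wooden drawer. Drop nothing, and leave every other thing where it is.

Things in the scene. Friction and masses are not known exactly. Their poses are not given: they have to be found in the camera images.
- bracket: aluminium U-channel bracket, open on top, 120 (x) x 36 (y) x 40 mm tall, 0.2 kg. Two upright flanges 76 mm long, 3.5 mm thick, outer faces 36 mm apart (grip across them from above), on a 3.5 mm base sticking out 22 mm at each end as a foot. Ends alike. Origin: centre of the underside, z up. In the die its underside is 20 mm above the counter.
- vice: fixed blue forming vice, base 260 (x) x 90 (y) x 20 mm, from x = -125 to 135 mm of its origin, at counter height. Jaw opens along its +x. Die pocket centred at x = -45 mm, y = 0: floor 20 mm above the counter, 42 mm wide, steel walls 12 mm thick with tops at 34 mm, 3 mm play round the bracket, which lies along the vice's x. Left or right of the drawer, at widely varying yaw.
- jaw (a joint): opening of the sliding red jaw in m: 0 shut (starts at 0 to 0.006), 0.055 fully open. 3 N friction; stays where left. Cannot pass 0.041 while clip1 is behind it. Shut, its steel lip (38 mm wide, 26 to 36 mm above the counter) reaches 14 mm over the bracket's foot and traps it. Jaw block 60 mm wide, 45 mm long, its back 62 mm from the vice origin when shut, top 50 mm above the counter.
- jaw_knob (a point): middle of the jaw's upright round brass knob, 26 mm across, standing from 50 to 90 mm above the counter; this point is 72 mm above the counter, on the knob's axis, and moves with the jaw. With the jaw shut it is 42 mm from the vice's origin along +x.
- clip1: steel hat-shaped clip, 70 (x) x 22 (y) mm: 4 mm flat base, in its middle a hump 34 mm long, 26 mm tall (grip across the 22 mm). Origin: centre of underside, z up. Lies across the two slide rails behind the jaw, 30 mm above the counter, x across the vice; 28 mm or more between it and the jaw's back, a low stop (top 36 mm above the counter) behind it: open the fingers only part way.
- tray: fixed open yellow plastic tray, empty, 120 (x) x 90 (y) x 16 mm, walls 4 mm, floor 4 mm above the counter. Origin: centre of underside.
- drawer: fixed shallow wooden drawer lying on the counter, 166 (x) x 290 (y) mm; walls 8 mm thick, 28 mm high, steel floor at 6 mm, brass pull on its -x face. Origin: centre of underside. Two low dividers (tops 18 mm above the counter) make three bays, each 150 mm long in x, 88 mm wide in y, centred at y = -92, 0 and +92 mm.
- liner: fixed brown cork liner, 140 mm (its x) x 80 mm (its y) x 2 mm, on the floor of the drawer's one empty bay, centred in that bay; which bay varies. Origin: centre of its underside, 6 mm above the counter; the cork's top is 8 mm above the counter. Its x runs along the bay's length.
- channel_knob: black round plastic channel knob, 66 mm across, 43 mm tall, in one of the drawer's bays. Origin: centre of its underside. Leave alone.
- valve: green glass picture valve lying on its side, 110 mm long, 42 mm high, with a square black base, in one of the drawer's bays. Origin: centre of its underside. Leave alone.
- fuse_holder: white ceramic fuse holder, 90 x 34 x 30 mm, on the counter beside the vice. Origin: centre of its underside. Leave alone.
- clip2: another steel chassis clip like clip1, on the counter beside the vice. Origin: centre of its underside. Leave alone.
- clip3: another steel chassis clip like clip1, on the counter beyond vice and drawer. Origin: centre of its underside. Leave alone.
- jar: closed amber glass jar, 56 mm across, 110 mm tall, standing between vice and drawer, nearer the robot than the yellow tray, on the counter. Origin: centre of its underside. Leave alone.
Not all that is in view belongs to the job. Leave any pink look-alike of the bracket alone. Leave any turquoise look-alike of the tray alone.

How it is judged:
On the way, in this order (a step that is already met when the one before it is completed fails the run):
1. the clip from the slide lies at rest in the yellow tray, the jaw not yet open (x of clip1 in the frame of tray between -0.045 and 0.045 m and y of clip1 in the frame of tray between -0.035 and 0.035 m and z of clip1 in the frame of tray below 0.02 m and linear speed of clip1 below 0.02 m/s and value of joint jaw below 0.045 m), for 0.2 s.
2. the jaw is slid open (at least 45 of its 55 mm) while the bracket still lies in the die (value of joint jaw above 0.045 m and z of bracket in the frame of vice below 0.03 m), for 0.2 s.
3. the bracket is lifted clear out of the die, its underside above the die walls (z of bracket in the frame of vice above 0.05 m), for 0.1 s.
At the end, for the whole second after the job is handed in: Bracket at rest in cork-lined bay, centre within 20 mm (along) and 28 mm (across) of the liner's, flat on the cork (4 mm, 0.08 rad), open side up, lengthwise within 0.35 rad; jaw open 45 mm or more; clip1 at rest in the tray; all other loose things within 20 mm of their starts (x of bracket in the frame of liner between -0.02 and 0.02 m and y of bracket in the frame of liner between -0.028 and 0.028 m and z of bracket in the frame of liner below 0.006 m and angle between bracket's own z axis and vertical below 0.08 rad and angle between the x axis of bracket and the x axis of liner, either way round below 0.35 rad and linear speed of bracket below 0.01 m/s and value of joint jaw above 0.045 m and x of clip1 in the frame of tray between -0.045 and 0.045 m and y of clip1 in the frame of tray between -0.035 and 0.035 m and z of clip1 in the frame of tray below 0.02 m and linear speed of clip1 below 0.02 m/s and distance of each of channel_knob, valve, fuse_holder, clip2, clip3, jar from where it was at the start of the episode below 0.02 m); the robot touches nothing.
It fails at once if the bracket is dropped or thrown (moves faster than 0.4 m/s with no finger on it) (contact force between bracket and the fingers below 0.1 N and linear speed of bracket above 0.4 m/s).
It fails at once if the clip from the slide is dropped or thrown (faster than 0.5 m/s with no finger on it) (contact force between clip1 and the fingers below 0.1 N and linear speed of clip1 above 0.5 m/s).
It fails at once if another loose thing is moved more than 30 mm, or the valve or the jar is tipped (distance of any of channel_knob, valve, fuse_holder, clip2, clip3, jar from where it was at the start of the episode above 0.03 m or angle between any of jar, valve's own z axis and vertical above 0.4 rad).
It also fails if it takes over 70 s, if anything falls off the work surface, if the arm or the gripper's body presses on something with over 40 N, if the wrist force passes 120 N, or if a joint passes its speed limit or range.

## Robot

A 7-joint arm with a two-finger parallel gripper is mounted at the origin on the work surface. World frame = base frame: x ahead of the robot, y to its left, z up, the work surface at z = 0. Lengths are in m, angles in rad, forces in N, time in s.
With the tool pointing down it reaches from about 0.425 to 0.925 m from the base axis. Payload 6.8 kg.
Tool frame: the origin (TCP) lies midway between the tips of the shut fingers; the grasp point (between the pads) lies 19 mm behind it (grip_point_offset is the distance from the TCP to the grasp point, in m); y points along the fingers, x is the direction in which the jaws open and shut, and the axes are right-handed (so a half turn about y gives the same grasp; the last joint's range is limited). The gripper opens to 85 mm and grips with 20 to 120 N. Pads are 22 mm wide; open, the fingers measure 114 mm over their backs; the gripper's body (76 mm by 85 mm) begins 54 mm behind the grasp point. The pads swing forward as they close: fully open they stand 13 mm farther back than shut.
Start: joints at [1.103, 0.477, 0.022, 1.555, -0.011, 1.109, -0.083], TCP at [0.238, -0.632, 0.231] pointing down, gripper open.
Joint ranges: [-2.96, 2.96], [-0.34, 2.1], [-1.41, 1.46], [0.24, 2.44], [-1.37, 4.51], [0.17, 1.92], [-2.96, 2.96]. Speed limits (rad/s): [2.39, 2.39, 3.14, 3.14, 3.14, 3.14, 3.14].

## Interface

Orientations are given as a unit quaternion [w, x, y, z].
In Python, from station import get_obs, read_camera, hand_in, grip_point_offset gives the robot as it stands.
- The arm moves only by the tool play_rows, never from a script. Its argument "increments" is a list of rows, each a list of 2 entries, a list of its own where there are three numbers: the shift along the tool's x, y, z in m, then the turn, a rotation vector about the tool's x, y, z in degrees. In form: [[[tx, ty, tz], [ax, ay, az]], ...]. A call has 1 to 20 rows; each row shifts and turns the commanded pose from where the row before left it, along the tool's axes as they then stand; what a row does not reach is not made up. A row lasts 1/12 s, in which the tool goes at most 41.7 mm and 7.16 degrees, less where a joint would pass 70% of its speed; a pose out of reach is approached as far as the arm can. A call with a gripper value outside its range is refused whole. "gripper" is the finger opening in m, from 0 to 0.0854, set as the call begins (left out, the last holds). The fingers move at their own pace and stop on an object; "grip_force" is the grip in N (left out, the last holds). Time passes only in rows, so rows that do not move let the fingers close. It gives the time, the measured TCP pose, the force and the opening at its end, in the units of the state.
- get_obs(): the state, without advancing time (a new reading comes with each control period).
- read_camera(name): name is "scene" or "top"; returns a dict with "color" (420x560x3 uint8, red, green, blue), "range_z" (420x560 float32, m along the optical axis (not along the pixel's ray), 0 where there is no reading), "intrinsics" (3x3 intrinsics, pixels), "R" (3x3) and "t" (3): a world point X has camera coordinates R X + t. Camera axes: x right, y down, z forward; pixel columns grow to the right and rows downward; lengths in m; the calibration is good to about 2 mm. A picture is of the moment at which its call begins.
- hand_in(): hands the job in, once; it reports no verdict.
The state is a dict: "t": time; "q": joint angles; "joint_vel": joint speeds; "joint_torque": joint torques, N m; "eef_pos": TCP position; "tool_rot": TCP orientation; "contact_force": force on the tool from outside, world axes, zero at the start; "torque": the same for the moment, N m; "gripper_width": opening from 0.0 (shut) to 1.0 (fully open).
Only numpy, scipy, OpenCV 4.12 (cv2) and the standard library are available. Lean on these libraries where they do the work, as an engineer would, in place of code of your own. Each camera call takes 0.05 s, during which the arm holds its last target. There are 200 camera calls.

## Working session

There is one attempt and no reset: what is moved stays moved. The work goes in short steps, Python scripts to look and compute and a tool call to move; the robot and the scene stay as the last step left them, time stands still between calls to the robot, and variables do not carry over. Pictures are saved under pics/ and viewed, about 8 in all and at most 12, crops included, and the job is handed in when it is done.

Besides the shell and the picture viewer there is one more tool, called by a JSON object that holds its "api" and its "payload". play_rows: Moves the arm, as the interface text tells. Its arguments: {"type":"object","properties":{"increments":{"type":"array","items":{"type":"array"}},"gripper":{"type":"number"},"grip_force":{"type":"number"}},"required":["increments"]}

```bash
ls; mkdir -p pics
python3 - <<'E'
from station import *
import cv2,numpy as np
print(get_obs(),grip_point_offset)
for n in("scene","top"):
    c=read_camera(n); np.savez(n+"0.npz",**c)
    cv2.imwrite(f"pics/{n}0.png",cv2.resize(c["color"][...,::-1],(800,600),interpolation=cv2.INTER_CUBIC))
    print(n,c["intrinsics"],c["R"],c["t"], -c["R"].T@c["t"])
E
```

```text
pics
{'t': 0.0, 'q': array([ 1.10288526,  0.4777974 ,  0.02231994,  1.55651211, -0.01149305,
        1.10930367, -0.08312692]), 'joint_vel': array([ 0.00167524,  0.00196381, -0.00018581,  0.00073841, -0.00133539,
        0.00036685,  0.00089893]), 'joint_torque': array([-5.33515743e-05, -5.96436274e+01,  1.60810098e+00, -2.81193298e+01,
        1.24932468e-02,  9.46217158e-03,  1.65642740e-05]), 'eef_pos': array([ 0.23743757, -0.63119131,  0.23030154]), 'tool_rot': array([ 0.5817408 , -0.58106185,  0.40303414, -0.40188089]), 'contact_force': array([0.34789583, 0.41121421, 0.11260813]), 'torque': array([ 0.02825098, -0.02757508, -0.04342339]), 'gripper_width': 1.001754904437273} 0.0187
scene [[451.27803219   0.         276.0305536 ]
 [  0.         451.27803219 212.06696631]
 [  0.           0.           1.        ]] [[ 0.42107231  0.90694056  0.01252736]
 [ 0.51987336 -0.2300019  -0.82269728]
 [-0.74325621  0.35292769 -0.56834166]] [-0.22619944 -0.18288779  1.62110391] [ 1.39522036 -0.40904755  0.77371329]
top [[494.4094562    0.         277.70164408]
 [  0.         494.4094562  207.85464139]
 [  0.           0.           1.        ]] [[-0.01957668 -0.99975082 -0.01072645]
 [-0.99167392  0.02078204 -0.12708636]
 [ 0.12727761  0.00814921 -0.99183366]] [0.02270789 0.53077679 1.21150872] [0.37260412 0.00179876 1.26931319]
```

View pics/top0.png

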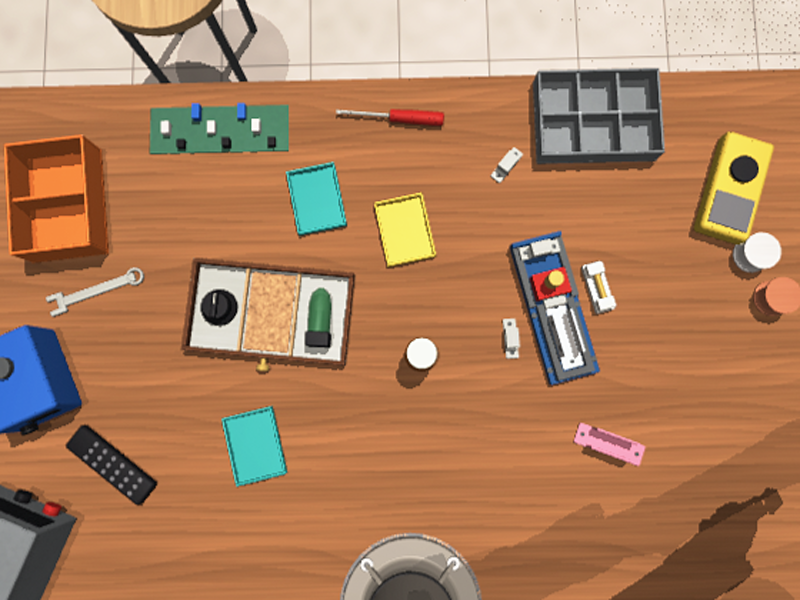

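View pics/scene0.png

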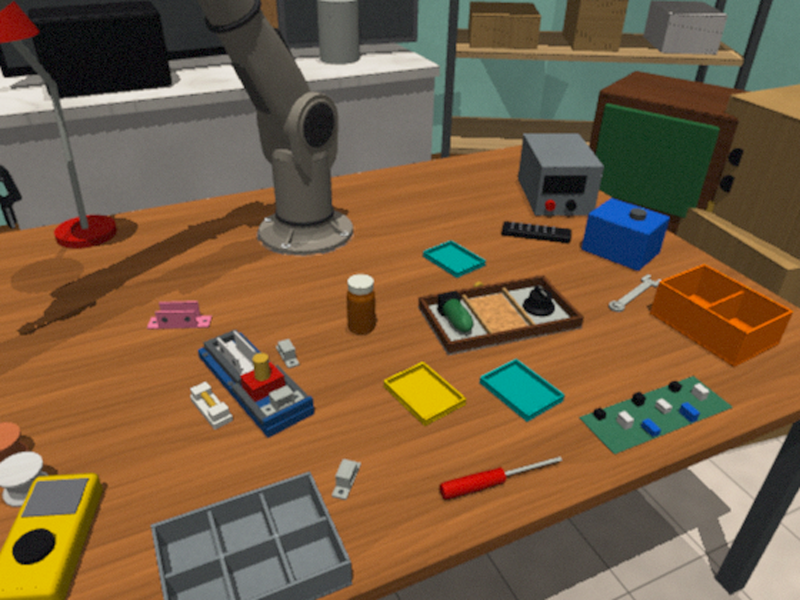

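The top view shows the vice at about (553,308) with +x pointing up. Possible mix-ups:
- **Clip:** clip1 is on the slide at (540,248). Look-alikes are clip2 (510,338) and clip3 (507,163). The fuse holder is at (600,287).
- **Bracket:** the silver one is in the die at (565,335), the pink one at (610,443).
- **Tray:** the yellow one is at (405,230), turquoise ones at (316,198) and (254,445), and a yellow meter at (737,185).
- **Bay:** cork at (270,313).

My choices are the slide clip, the silver bracket, the yellow tray and the middle bay.

```bash
cat > h.py <<'E'
import numpy as np,cv2
def ray(c,uv,z):
    uv=np.atleast_2d(uv).astype(float); K,R,t=c["intrinsics"],c["R"],c["t"]
    d=(np.c_[uv,np.ones(len(uv))]@np.linalg.inv(K).T)@R; o=-R.T@t
    return o+d*((z-o[2])/d[:,2])[:,None]
def proj(c,X):
    p=np.atleast_2d(X)@c["R"].T+c["t"]; p=p@c["intrinsics"].T; return p[:,:2]/p[:,2:]
def cloud(c):
    h,w=c["range_z"].shape; u,v=np.meshgrid(np.arange(w),np.arange(h)); Z=c["range_z"]
    p=np.stack([u*Z,v*Z,Z],-1)@np.linalg.inv(c["intrinsics"]).T
    return (p-c["t"])@c["R"]
def blob(c,lo,hi,box):
    hsv=cv2.cvtColor(c["color"],cv2.COLOR_RGB2HSV); m=cv2.inRange(hsv,lo,hi)
    b=np.zeros_like(m); x0,y0,x1,y1=[int(k*.7) for k in box]; b[y0:y1,x0:x1]=m[y0:y1,x0:x1]; return b
def rect(c,m,z):
    v,u=np.nonzero(m); P=ray(c,np.c_[u,v],z)[:,:2]
    (cx,cy),(w,h),a=cv2.minAreaRect((P*1000).astype(np.float32)); 
    return np.round([cx,cy,w,h,a],1)
E
python3 - <<'E'
from h import *
c=dict(np.load("top0.npz"))
print("tray",rect(c,blob(c,(22,120,120),(33,255,255),(365,185,445,275)),.016))
print("cork",rect(c,blob(c,(5,50,100),(22,200,255),(246,268,298,355)),.008))
for z in(.0,.02):print("vice",rect(c,blob(c,(100,90,40),(125,255,255),(500,225,610,395)),z))
m=blob(c,(22,120,100),(33,255,255),(540,265,570,290));print("knob top",rect(c,m,.09),m.sum()/255)
print("jaw red",rect(c,blob(c,(0,150,100),(6,255,255),(520,260,580,305)),.05))
P=cloud(c);
for n,b in(("clip",(520,238,560,262)),("brk",(535,290,600,375))):
    x0,y0,x1,y1=[int(k*.7) for k in b];Q=P[y0:y1,x0:x1].reshape(-1,3);
    for lo,hi in((.03,.038),(.038,.05),(.05,.058),(.058,.07)):
        q=Q[(Q[:,2]>lo)&(Q[:,2]<hi)]
        if len(q)>3:print(n,lo,len(q),q.mean(0).round(4),cv2.minAreaRect((q[:,:2]*1000).astype(np.float32)))
im=c["color"][150:280,335:440,::-1];cv2.imwrite("pics/crop.png",cv2.resize(im,None,fx=4.6,fy=4.6,interpolation=cv2.INTER_CUBIC))
E
```

```text
tray [658.   -3.7 120.8  89.1  11.1]
cork [515.9 239.7  90.8 156.2  89.9]
vice [ 512.  -272.1  263.6   96.6   13.4]
vice [ 509.8 -267.8  259.4   95.1   13.4]
knob top [ 550.7 -257.    19.2   22.2   87.3] 71.0
jaw red [ 548.  -257.5   44.8   59.4   13. ]
clip 0.03 168 [ 0.6169 -0.2383  0.034 ] ((617.462890625, -241.14425659179688), (34.92667770385742, 74.75240325927734), 11.621710777282715)
clip 0.038 26 [ 0.6113 -0.2278  0.0424] ((614.2243041992188, -232.18533325195312), (31.91259765625, 41.57535171508789), 16.245603561401367)
clip 0.05 101 [ 0.6125 -0.2418  0.0551] ((612.358642578125, -242.5309295654297), (22.22907066345215, 34.11238479614258), 13.02963924407959)
clip 0.058 20 [ 0.6121 -0.2415  0.0592] ((611.4100952148438, -240.96656799316406), (19.40501594543457, 31.42742347717285), 6.800731182098389)
brk 0.03 618 [ 0.4602 -0.2785  0.0337] ((464.2279052734375, -288.591064453125), (145.9032745361328, 112.78440856933594), 1.4901021718978882)
brk 0.038 181 [ 0.4925 -0.2669  0.0441] ((468.6991271972656, -274.4942321777344), (153.04652404785156, 64.77591705322266), 11.784180641174316)
brk 0.05 100 [ 0.4856 -0.2693  0.0538] ((482.6382141113281, -269.905029296875), (119.21607971191406, 46.52554702758789), 16.79179573059082)
brk 0.058 78 [ 0.4631 -0.2809  0.0605] ((461.4471740722656, -279.30218505859375), (74.4798355102539, 36.84267044067383), 14.313915252685547)
```

View pics/crop.png

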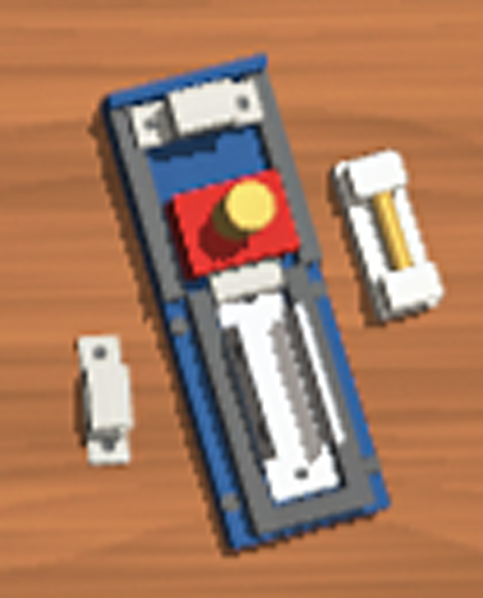

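The crop confirms the choice: clip1 sits across the rails at crop (200,105), the jaw and knob are at (240,215), and the bracket is in the die at (285,400). The vice yaw is about 13.4°.

```bash
cat >> h.py <<'E'
from scipy.spatial.transform import Rotation as Ro
def go(x,y,z,yaw,o=None):
    """print rotvec (deg, tool) to make tool y down and tool x at yaw (deg), and shift in the *target* tool axes (mm)"""
    if o is None:
        from station import get_obs; o=get_obs()
    w=o["tool_rot"]; R=Ro.from_quat(np.r_[w[1:],w[0]])
    a=np.deg2rad(yaw); X=np.array([np.cos(a),np.sin(a),0]);Y=np.array([0,0,-1.]);T=np.c_[X,Y,np.cross(X,Y)]
    rv=np.rad2deg((R.inv()*Ro.from_matrix(T)).as_rotvec()); d=T.T@(np.array([x,y,z])-o["eef_pos"])
    c=R.as_matrix(); print("t",o["t"].round(2) if hasattr(o["t"],'round') else o["t"],"pos",o["eef_pos"].round(4),"yaw",np.rad2deg(np.arctan2(c[1,0],c[0,0])).round(2),"ydown",c[:,1].round(4),"q",o["q"].round(2),"w",round(float(o["gripper_width"]),3))
    print(" rot",rv.round(2)," shift mm",(d*1000).round(1)); return R,T
E
python3 - <<'E'
from h import *
for yaw in(13.4,193.4):go(.6123,-.2418,.2303,yaw)
c=dict(np.load("top0.npz"))
hsv=cv2.cvtColor(c["color"],cv2.COLOR_RGB2HSV)
P=cloud(c);q=P[160:265,120:255].reshape(-1,3);q=q[(q[:,2]>.022)&(q[:,2]<.031)&(abs(q[:,1]-.24)<.2)]
print("drawer",cv2.minAreaRect((q[:,:2]*1000).astype(np.float32)))
m=blob(c,(0,0,200),(180,40,255),(400,330,445,375));print("jar",rect(c,m,.11))
E
```

```text
t 0.1 pos [ 0.2375 -0.6313  0.2304] yaw -69.39 ydown [-7.0e-04  1.5e-03 -1.0e+00] q [ 1.1   0.48  0.02  1.56 -0.01  1.11 -0.08] w 1.005
 rot [-6.000e-02 -8.279e+01 -8.000e-02]  shift mm [4.549e+02 1.000e-01 2.920e+02]
t 0.1 pos [ 0.2375 -0.6313  0.2304] yaw -69.39 ydown [-7.0e-04  1.5e-03 -1.0e+00] q [ 1.1   0.48  0.02  1.56 -0.01  1.11 -0.08] w 1.005
 rot [ 8.000e-02  9.721e+01 -6.000e-02]  shift mm [-4.549e+02  1.000e-01 -2.920e+02]
drawer ((537.1341552734375, 239.94354248046875), (291.4100646972656, 255.55296325683594), 83.6093521118164)
jar [428.3 -27.3  46.8  46.7  88.8]
```

{"api": "play_rows", "payload": {"increments": [[[0,0,0],[0,-6.9,0]],[[0,0,0],[0,-6.9,0]],[[0,0,0],[0,-6.9,0]],[[0,0,0],[0,-6.9,0]],[[0,0,0],[0,-6.9,0]],[[0,0,0],[0,-6.9,0]],[[0,0,0],[0,-6.9,0]],[[0,0,0],[0,-6.9,0]],[[0,0,0],[0,-6.9,0]],[[0,0,0],[0,-6.9,0]],[[0,0,0],[0,-6.9,0]],[[0,0,0],[0,-6.9,0]]], "gripper": 0.04, "grip_force": 50}}

```text
t: 1.1
eef_pos: [0.2375, -0.6315, 0.2307]
tool_rot: [0.702, -0.702, -0.085, 0.085]
contact_force: [0.3, -0.4, -0.9]
gripper_width: 0.472
```

{"api": "play_rows", "payload": {"increments": [[[0.0285,0,0.0183],[0,0,0]],[[0.0285,0,0.0183],[0,0,0]],[[0.0285,0,0.0183],[0,0,0]],[[0.0285,0,0.0183],[0,0,0]],[[0.0285,0,0.0183],[0,0,0]],[[0.0285,0,0.0183],[0,0,0]],[[0.0285,0,0.0183],[0,0,0]],[[0.0285,0,0.0183],[0,0,0]],[[0.0285,0,0.0183],[0,0,0]],[[0.0285,0,0.0183],[0,0,0]],[[0.0285,0,0.0183],[0,0,0]],[[0.0285,0,0.0183],[0,0,0]],[[0.0285,0,0.0183],[0,0,0]],[[0.0285,0,0.0183],[0,0,0]],[[0.0285,0,0.0183],[0,0,0]],[[0.0285,0,0.0183],[0,0,0]],[[0,0,0],[0,0,0]],[[0,0,0],[0,0,0]]]}}

```text
t: 2.6
eef_pos: [0.6145, -0.2381, 0.2307]
tool_rot: [0.703, -0.701, -0.084, 0.084]
contact_force: [-0.7, -0.7, -0.3]
gripper_width: 0.47
```

Run:
```python
from h import *
go(.6123,-.2418,.036,13.4)
```

```text
t 2.6 pos [ 0.6145 -0.2381  0.2307] yaw 13.69 ydown [-3.0e-04  1.6e-03 -1.0e+00] q [ 0.58  0.49 -0.43  1.57  0.22  1.13  0.34] w 0.47
 rot [-0.09  0.29  0.  ]  shift mm [ -3.  194.7  -3.1]
```

{"api": "play_rows", "payload": {"increments": [[[-0.003,0.03,-0.003],[0,0.3,0]],[[0,0.035,0],[0,0,0]],[[0,0.035,0],[0,0,0]],[[0,0.03,0],[0,0,0]],[[0,0,0],[0,0,0]],[[0,0,0],[0,0,0]]]}}

```text
t: 3.1
eef_pos: [0.6091, -0.2459, 0.1]
tool_rot: [0.703, -0.702, -0.079, 0.082]
contact_force: [0.7, -0.5, -0.1]
gripper_width: 0.469
```

Run:
```python
from h import *
from station import *
go(.6123,-.2418,.036,13.4)
s=read_camera("scene");t=read_camera("top");im=[]
for c in(s,t):
    u,v=proj(c,[.6,-.245,.05])[0].astype(int);u=max(u,60);im.append(cv2.resize(c["color"][v-60:v+60,u-60:u+60,::-1],(400,400),interpolation=cv2.INTER_CUBIC))
cv2.imwrite("pics/a.png",np.hstack(im))
```

```text
t 3.1 pos [ 0.6091 -0.2459  0.1   ] yaw 13.02 ydown [-4.e-03  7.e-04 -1.e+00] q [ 0.57  0.62 -0.39  1.68  0.29  0.9   0.29] w 0.469
 rot [-0.09 -0.38 -0.22]  shift mm [ 4.  64.   3.2]
```

View pics/a.png

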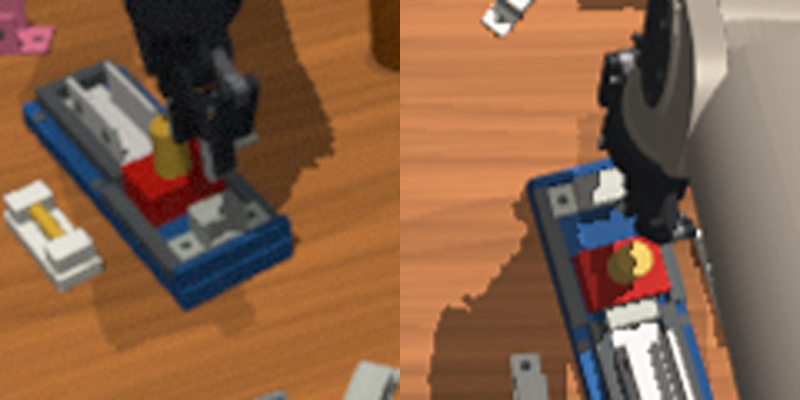

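The crop shows the clip at (220,215) in the left half, with the fingers above and not yet over it. The arm was still settling, so I'll let it settle and re-read.

{"api": "play_rows", "payload": {"increments": [[[0,0,0],[0,0,0]],[[0,0,0],[0,0,0]],[[0,0,0],[0,0,0]],[[0,0,0],[0,0,0]]]}}

```text
t: 3.53
eef_pos: [0.6116, -0.245, 0.1024]
tool_rot: [-0.702, 0.703, 0.081, -0.08]
contact_force: [0.5, 0.2, -0.2]
gripper_width: 0.468
```

Run:
```python
from h import *
go(.6123,-.2418,.036,13.4)
s=dict(np.load("scene0.npz"));t=dict(np.load("top0.npz"))
for c in(s,t):
    P=cloud(c).reshape(-1,3);k=(abs(P[:,0]-.613)<.03)&(abs(P[:,1]+.242)<.04)
    for lo,hi in((.05,.054),(.054,.061)):
        q=P[k&(P[:,2]>lo)&(P[:,2]<hi)];print(len(q),q.mean(0).round(4),cv2.minAreaRect((q[:,:2]*1000).astype(np.float32)))
```

```text
t 3.5333 pos [ 0.6116 -0.245   0.1024] yaw 13.11 ydown [ 1.5e-03 -7.0e-04 -1.0e+00] q [ 0.57  0.62 -0.39  1.68  0.29  0.9   0.29] w 0.468
 rot [ 0.06 -0.29  0.07]  shift mm [ 1.5 66.4  2.9]
40 [ 0.6173 -0.2417  0.0527] ((615.15380859375, -239.781005859375), (23.873849868774414, 35.11689376831055), 16.55530548095703)
81 [ 0.6161 -0.2392  0.0554] ((615.905517578125, -239.3877716064453), (24.045215606689453, 34.15326690673828), 14.180415153503418)
24 [ 0.6097 -0.2415  0.0523] ((610.8892822265625, -242.19187927246094), (19.47031593322754, 36.30423355102539), 3.978398561477661)
96 [ 0.6132 -0.2418  0.0566] ((612.5650634765625, -241.36288452148438), (22.089584350585938, 33.62669372558594), 11.076298713684082)
```

{"api": "play_rows", "payload": {"increments": [[[0.003,0.01,0.003],[0,-0.3,0]],[[0,0.01,0],[0,0,0]],[[0,0.01,0],[0,0,0]],[[0,0.01,0],[0,0,0]],[[0,0.01,0],[0,0,0]],[[0,0.01,0],[0,0,0]],[[0,0.005,0],[0,0,0]],[[0,0,0],[0,0,0]],[[0,0,0],[0,0,0]],[[0,0,0],[0,0,0]]]}}

```text
t: 4.37
eef_pos: [0.6133, -0.2412, 0.0363]
tool_rot: [-0.702, 0.702, 0.083, -0.083]
contact_force: [0.2, -0.2, 0.3]
gripper_width: 0.47
```

Run:
```python
from h import *
go(.614,-.241,.036,13.4)
```

```text
t 4.3667 pos [ 0.6133 -0.2412  0.0363] yaw 13.41 ydown [-0. -0. -1.] q [ 0.54  0.7  -0.37  1.71  0.33  0.79  0.25] w 0.47
 rot [ 0.    0.01 -0.  ]  shift mm [0.7 0.3 0.1]
```

Close, then lift 130 mm.

{"api": "play_rows", "payload": {"increments": [[[0,0,0],[0,0,0]],[[0,0,0],[0,0,0]],[[0,0,0],[0,0,0]],[[0,0,0],[0,0,0]],[[0,0,0],[0,0,0]],[[0,0,0],[0,0,0]]], "gripper": 0.0, "grip_force": 50}}

```text
t: 4.87
eef_pos: [0.6134, -0.2414, 0.0366]
tool_rot: [-0.702, 0.702, 0.083, -0.082]
contact_force: [-0.5, -0.5, 2.8]
gripper_width: 0.24
```

{"api": "play_rows", "payload": {"increments": [[[0,-0.005,0],[0,0,0]],[[0,-0.015,0],[0,0,0]],[[0,-0.02,0],[0,0,0]],[[0,-0.03,0],[0,0,0]],[[0,-0.03,0],[0,0,0]],[[0,-0.03,0],[0,0,0]],[[0,0,0],[0,0,0]],[[0,0,0],[0,0,0]],[[0,0,0],[0,0,0]]]}}

```text
t: 5.62
eef_pos: [0.6129, -0.2412, 0.1665]
tool_rot: [-0.702, 0.702, 0.083, -0.083]
contact_force: [-0.7, -0.1, -1.1]
gripper_width: 0.238
```

Run:
```python
from h import *
go(.658,-.004,.165,11.1)
```

```text
t 5.6167 pos [ 0.6129 -0.2412  0.1665] yaw 13.41 ydown [-2.e-04 -2.e-04 -1.e+00] q [ 0.58  0.55 -0.42  1.63  0.25  1.01  0.31] w 0.238
 rot [ 0.01  2.31 -0.01]  shift mm [ 89.9   1.5 224.1]
```

{"api": "play_rows", "payload": {"increments": [[[0,0,0],[0,2.3,0]],[[0.009,0,0.0225],[0,0,0]],[[0.009,0,0.0225],[0,0,0]],[[0.009,0,0.0225],[0,0,0]],[[0.009,0,0.0225],[0,0,0]],[[0.009,0,0.0225],[0,0,0]],[[0.009,0,0.0225],[0,0,0]],[[0.009,0,0.0225],[0,0,0]],[[0.009,0,0.0225],[0,0,0]],[[0.009,0,0.0225],[0,0,0]],[[0.009,0,0.0225],[0,0,0]],[[0,0,0],[0,0,0]],[[0,0,0],[0,0,0]],[[0,0.03,0],[0,0,0]],[[0,0.03,0],[0,0,0]],[[0,0.03,0],[0,0,0]],[[0,0,0],[0,0,0]],[[0,0,0],[0,0,0]],[[0,0,0],[0,0,0]]]}}

```text
t: 7.2
eef_pos: [0.6589, -0.0037, 0.0773]
tool_rot: [-0.704, 0.704, 0.068, -0.068]
contact_force: [-0.5, 0.3, 0.1]
gripper_width: 0.239
```

Run:
```python
from h import *
from station import *
go(.658,-.004,.012,11.1)
s=read_camera("scene");t=read_camera("top");im=[]
for c in(s,t):
    u,v=proj(c,[.658,-.004,.05])[0].astype(int);im.append(cv2.resize(c["color"][v-60:v+60,u-60:u+60,::-1],(400,400),interpolation=cv2.INTER_CUBIC))
cv2.imwrite("pics/b.png",np.hstack(im))
```

```text
t 7.2 pos [ 0.6589 -0.0037  0.0773] yaw 11.06 ydown [ 8.e-04 -1.e-04 -1.e+00] q [ 0.2   0.65 -0.41  1.69  0.33  0.87 -0.15] w 0.239
 rot [ 0.02 -0.04  0.05]  shift mm [-0.9 65.3 -0.1]
```

View pics/b.png

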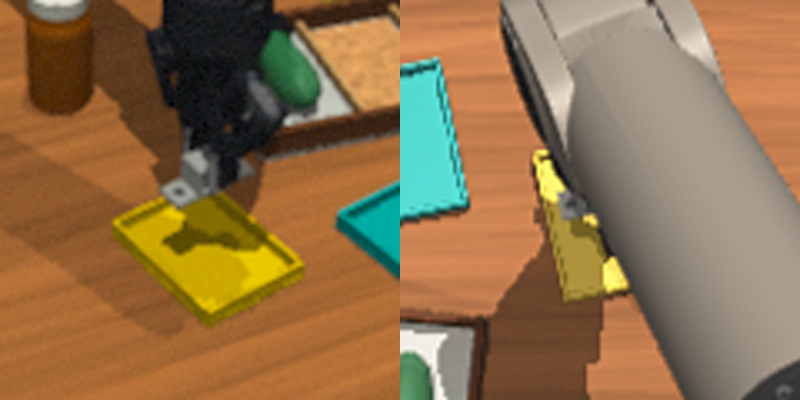

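The clip is held level over the yellow tray, at (205,180) in the left half. Lowering it.

{"api": "play_rows", "payload": {"increments": [[[0,0.015,0],[0,0,0]],[[0,0.015,0],[0,0,0]],[[0,0.015,0],[0,0,0]],[[0,0.01,0],[0,0,0]],[[0,0.006,0],[0,0,0]],[[0,0.003,0],[0,0,0]],[[0,0.001,0],[0,0,0]],[[0,0,0],[0,0,0]],[[0,0,0],[0,0,0]]]}}

```text
t: 8.05
eef_pos: [0.6586, -0.003, 0.0115]
tool_rot: [0.704, -0.704, -0.069, 0.068]
contact_force: [-0.0, 0.4, -1.4]
gripper_width: 0.246
```

{"api": "play_rows", "payload": {"increments": [[[0,0,0],[0,0,0]],[[0,0,0],[0,0,0]],[[0,0,0],[0,0,0]],[[0,0,0],[0,0,0]],[[0,-0.01,0],[0,0,0]],[[0,-0.02,0],[0,0,0]],[[0,-0.03,0],[0,0,0]],[[0,-0.035,0],[0,0,0]],[[0,-0.035,0],[0,0,0]],[[0,-0.02,0],[0,0,0]],[[0,0,0],[0,0,0]],[[0,0,0],[0,0,0]]], "gripper": 0.04}}

```text
t: 9.05
eef_pos: [0.6593, -0.003, 0.1637]
tool_rot: [-0.704, 0.704, 0.07, -0.067]
contact_force: [-0.0, 0.5, -1.4]
gripper_width: 0.468
```

Run:
```python
from h import *
s,t=dict(np.load("scene0.npz")),dict(np.load("top0.npz"))
for c in(s,t):
    m=blob(c,(20,110,60),(33,255,255),(540,265,570,290) if c is t else (245,345,275,385))
    P=cloud(c)[m>0];q=P[(P[:,2]>.084)&(P[:,2]<.097)];print("knob top",len(q),q.mean(0).round(4));
    q=P[(P[:,2]>.055)&(P[:,2]<.084)];print("side",len(q),q.mean(0).round(4)if len(q) else '')
go(.5507,-.257,.165,13.4)
```

```text
knob top 71 [ 0.5565 -0.255   0.0883]
side 87 [ 0.5642 -0.2578  0.0701]
knob top 84 [ 0.5512 -0.2559  0.0898]
side 16 [ 0.5446 -0.2491  0.0706]
t 9.05 pos [ 0.6593 -0.003   0.1637] yaw 11.11 ydown [ 3.8e-03 -1.0e-04 -1.0e+00] q [ 0.23  0.55 -0.45  1.64  0.27  1.01 -0.11] w 0.468
 rot [ 0.05 -2.29  0.21]  shift mm [-164.5   -1.3 -222. ]
```

{"api": "play_rows", "payload": {"increments": [[[0,0,0],[0,-2.3,0]],[[-0.0162,0,-0.0221],[0,0,0]],[[-0.0162,0,-0.0221],[0,0,0]],[[-0.0162,0,-0.0221],[0,0,0]],[[-0.0162,0,-0.0221],[0,0,0]],[[-0.0162,0,-0.0221],[0,0,0]],[[-0.0162,0,-0.0221],[0,0,0]],[[-0.0162,0,-0.0221],[0,0,0]],[[-0.0162,0,-0.0221],[0,0,0]],[[-0.0162,0,-0.0221],[0,0,0]],[[-0.0162,0,-0.0221],[0,0,0]],[[0,0,0],[0,0,0]],[[0,0,0],[0,0,0]],[[0,0,0],[0,0,0]],[[0,0,0],[0,0,0]]], "gripper": 0.05}}

```text
t: 10.3
eef_pos: [0.5522, -0.2539, 0.1608]
tool_rot: [0.703, -0.702, -0.083, 0.083]
contact_force: [-0.5, -0.1, 0.3]
gripper_width: 0.591
```

Run:
```python
from h import *
from station import *
go(.553,-.2555,.058,13.4)
t=read_camera("top")
P=cloud(t).reshape(-1,3);k=(abs(P[:,0]-.658)<.05)&(abs(P[:,1]+.004)<.045)
for lo,hi in((.012,.02),(.02,.04)):
  q=P[k&(P[:,2]>lo)&(P[:,2]<hi)];print(len(q),q.mean(0).round(4))
s=read_camera("scene");im=[]
for c,X in((s,[.658,-.004,.01]),(s,[.55,-.26,.05])):
    u,v=proj(c,X)[0].astype(int);im.append(cv2.resize(c["color"][v-60:v+60,u-60:u+60,::-1],(400,400),interpolation=cv2.INTER_CUBIC))
cv2.imwrite("pics/c.png",np.hstack(im))
```

```text
t 10.3 pos [ 0.5522 -0.2539  0.1608] yaw 13.54 ydown [-6.0e-04  1.2e-03 -1.0e+00] q [ 0.65  0.48 -0.43  1.76  0.23  0.95  0.37] w 0.591
 rot [-0.07  0.14 -0.02]  shift mm [  0.4 102.8  -1.7]
73 [ 0.6576 -0.0088  0.0154]
122 [ 0.6576 -0.0034  0.0289]
```

View pics/c.png

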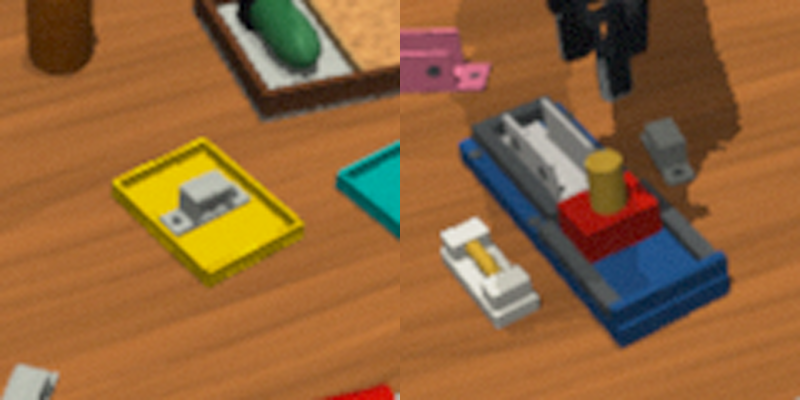

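The clip lies flat in the tray at (205,195), and the slide is clear. Next I'll descend on the knob, grip it and slide the jaw.

{"api": "play_rows", "payload": {"increments": [[[0,0.02,-0.002],[0,0,0]],[[0,0.02,0],[0,0,0]],[[0,0.02,0],[0,0,0]],[[0,0.015,0],[0,0,0]],[[0,0.015,0],[0,0,0]],[[0,0.012,0],[0,0,0]],[[0,0,0],[0,0,0]],[[0,0,0],[0,0,0]],[[0,0,0],[0,0,0]]]}}

```text
t: 11.15
eef_pos: [0.5532, -0.2574, 0.0601]
tool_rot: [-0.702, 0.702, 0.083, -0.082]
contact_force: [-0.7, -0.1, 0.2]
gripper_width: 0.585
```

{"api": "play_rows", "payload": {"increments": [[[0,0,0],[0,0,0]],[[0,0,0],[0,0,0]],[[0,0,0],[0,0,0]],[[0,0,0],[0,0,0]],[[0,0,0],[0,0,0]],[[0,0,0],[0,0,0]]], "gripper": 0.0, "grip_force": 30}}

```text
t: 11.65
eef_pos: [0.5528, -0.2579, 0.0604]
tool_rot: [-0.702, 0.703, 0.083, -0.082]
contact_force: [-2.8, 0.6, 5.8]
gripper_width: 0.293
```

Run:
```python
from h import *
go(.553,-.2555,.058,13.4)
```

```text
t 11.65 pos [ 0.5528 -0.2579  0.0604] yaw 13.4 ydown [ 1.e-03 -8.e-04 -1.e+00] q [ 0.62  0.6  -0.38  1.82  0.31  0.77  0.31] w 0.293
 rot [0.06 0.   0.04]  shift mm [0.8 2.4 2.3]
```

{"api": "play_rows", "payload": {"increments": [[[0.004,0,0],[0,0,0]],[[0.006,0,0],[0,0,0]],[[0.006,0,0],[0,0,0]],[[0.006,0,0],[0,0,0]],[[0.006,0,0],[0,0,0]],[[0.006,0,0],[0,0,0]],[[0.006,0,0],[0,0,0]],[[0.004,0,0],[0,0,0]],[[0.003,0,0],[0,0,0]],[[0,0,0],[0,0,0]],[[0,0,0],[0,0,0]],[[0,0,0],[0,0,0]]]}}

```text
t: 12.65
eef_pos: [0.5991, -0.2467, 0.0604]
tool_rot: [-0.702, 0.702, 0.083, -0.082]
contact_force: [-0.8, 0.4, 5.9]
gripper_width: 0.289
```

{"api": "play_rows", "payload": {"increments": [[[0.002,0,0],[0,0,0]],[[0.002,0,0],[0,0,0]],[[0,0,0],[0,0,0]],[[0,0,0],[0,0,0]]]}}

```text
t: 12.98
eef_pos: [0.5998, -0.2464, 0.0604]
tool_rot: [-0.702, 0.702, 0.081, -0.084]
contact_force: [-10.0, 0.6, 13.3]
gripper_width: 0.295
```

The jaw has hit its stop: 48 mm of travel and 10 N pushing back. Releasing and rising.

{"api": "play_rows", "payload": {"increments": [[[-0.003,0,0],[0,0,0]],[[0,0,0],[0,0,0]],[[0,0,0],[0,0,0]],[[0,0,0],[0,0,0]],[[0,-0.01,0],[0,0,0]],[[0,-0.03,0],[0,0,0]],[[0,-0.035,0],[0,0,0]],[[0,-0.035,0],[0,0,0]],[[0,0,0],[0,0,0]]], "gripper": 0.045}}

```text
t: 13.73
eef_pos: [0.6038, -0.2472, 0.1778]
tool_rot: [-0.7, 0.704, 0.087, -0.079]
contact_force: [1.1, -0.6, 0.1]
gripper_width: 0.528
```

{"api": "play_rows", "payload": {"increments": [[[0,0,0],[0,6.9,0]],[[0,0,0],[0,6.9,0]],[[0,0,0],[0,6.9,0]],[[0,0,0],[0,6.9,0]],[[0,0,0],[0,6.9,0]],[[0,0,0],[0,6.9,0]],[[0,0,0],[0,6.9,0]],[[0,0,0],[0,6.9,0]],[[0,0,0],[0,6.9,0]],[[0,0,0],[0,6.9,0]],[[0,0,0],[0,6.9,0]],[[0,0,0],[0,6.9,0]],[[0,0,0],[0,6.9,0]],[[0,0,0],[0,0,0]],[[0,0,0],[0,0,0]]], "gripper": 0.055}}

```text
t: 14.98
eef_pos: [0.5994, -0.2461, 0.1697]
tool_rot: [0.557, -0.557, 0.435, -0.436]
contact_force: [-0.1, 0.4, 0.4]
gripper_width: 0.643
```

Run:
```python
from h import *
s,t=dict(np.load("scene0.npz")),dict(np.load("top0.npz"))
for c in(s,t):
    P=cloud(c).reshape(-1,3);d=P[:,:2]-[.461,-.2795];a=np.deg2rad(13.4);l=d@[np.cos(a),np.sin(a)];w=d@[-np.sin(a),np.cos(a)]
    k=(abs(l)<.05)&(abs(w)<.025)&(P[:,2]>.045)&(P[:,2]<.066);print(k.sum(),"along",l[k].min(),l[k].max(),"across",w[k].min(),w[k].max())
go(.461,-.2795,.16,-76.6)
```

```text
165 along -0.03465768943854469 0.04326025669131789 across -0.017879901636651735 0.02184185513723991
182 along -0.03677928497446948 0.039115238788780676 across -0.019274301089904432 0.019211923374784563
t 14.9833 pos [ 0.5994 -0.2461  0.1697] yaw -76.05 ydown [ 5.e-04 -2.e-04 -1.e+00] q [ 0.34  0.49 -0.07  1.68  0.04  0.97 -1.07] w 0.643
 rot [-0.02  0.55  0.02]  shift mm [   0.4    9.7 -142.4]
```

{"api": "play_rows", "payload": {"increments": [[[-0.001,0,0],[0,0.55,0]],[[0,0,-0.0235],[0,0,0]],[[0,0,-0.0235],[0,0,0]],[[0,0,-0.0235],[0,0,0]],[[0,0,-0.0235],[0,0,0]],[[0,0,-0.0235],[0,0,0]],[[0,0,-0.0235],[0,0,0]],[[0,0.02,0],[0,0,0]],[[0,0.03,0],[0,0,0]],[[0,0.03,0],[0,0,0]],[[0,0,0],[0,0,0]],[[0,0,0],[0,0,0]],[[0,0,0],[0,0,0]]]}}

```text
t: 16.07
eef_pos: [0.4625, -0.2779, 0.0906]
tool_rot: [0.554, -0.554, 0.439, -0.44]
contact_force: [0.1, 0.1, 0.1]
gripper_width: 0.642
```

Run:
```python
from h import *
from station import *
go(.462,-.278,.038,-76.6)
s=read_camera("scene");t=read_camera("top");im=[]
for c in(s,t):
    u,v=proj(c,[.49,-.275,.05])[0].astype(int);im.append(cv2.resize(c["color"][v-60:v+60,u-60:u+60,::-1],(400,400),interpolation=cv2.INTER_CUBIC))
cv2.imwrite("pics/d.png",np.hstack(im))
```

```text
t 16.0667 pos [ 0.4625 -0.2779  0.0906] yaw -76.79 ydown [ 1.4e-03 -5.0e-04 -1.0e+00] q [ 0.47  0.44 -0.05  2.    0.04  0.71 -0.95] w 0.642
 rot [-0.07 -0.19  0.05]  shift mm [-0.1 52.6 -0.5]
```

View pics/d.png

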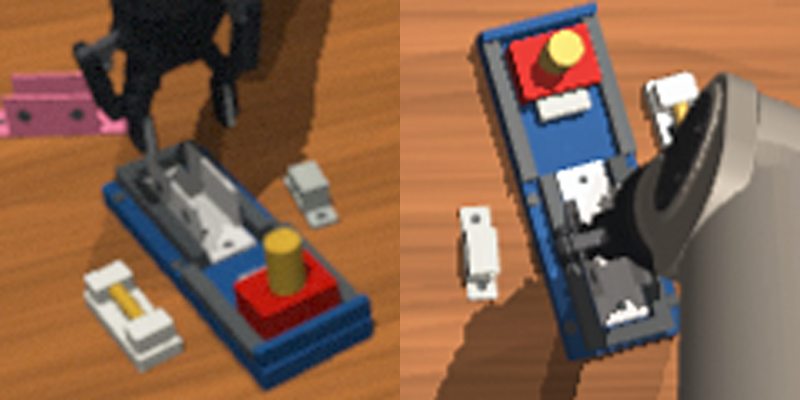

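The jaw is fully open, with the knob at (565,50) in the right half, and the fingers straddle the bracket. Descending.

{"api": "play_rows", "payload": {"increments": [[[0,0.012,0],[0,0,0]],[[0,0.012,0],[0,0,0]],[[0,0.012,0],[0,0,0]],[[0,0.008,0],[0,0,0]],[[0,0.005,0],[0,0,0]],[[0,0.003,0],[0,0,0]],[[0,0,0],[0,0,0]],[[0,0,0],[0,0,0]],[[0,0,0],[0,0,0]]]}}

```text
t: 16.92
eef_pos: [0.4619, -0.2777, 0.0377]
tool_rot: [0.554, -0.554, 0.439, -0.44]
contact_force: [0.2, -1.5, -0.5]
gripper_width: 0.647
```

{"api": "play_rows", "payload": {"increments": [[[0,0,0],[0,0,0]],[[0,0,0],[0,0,0]],[[0,0,0],[0,0,0]],[[0,0,0],[0,0,0]],[[0,0,0],[0,0,0]],[[0,0,0],[0,0,0]]], "gripper": 0.0, "grip_force": 40}}

```text
t: 17.42
eef_pos: [0.4621, -0.278, 0.038]
tool_rot: [0.554, -0.554, 0.439, -0.44]
contact_force: [-1.7, -0.4, 5.6]
gripper_width: 0.414
```

{"api": "play_rows", "payload": {"increments": [[[0,-0.005,0],[0,0,0]],[[0,-0.01,0],[0,0,0]],[[0,-0.01,0],[0,0,0]],[[0,-0.015,0],[0,0,0]],[[0,-0.02,0],[0,0,0]],[[0,-0.02,0],[0,0,0]],[[0,-0.02,0],[0,0,0]],[[0,-0.02,0],[0,0,0]],[[0,-0.02,0],[0,0,0]],[[0,-0.02,0],[0,0,0]],[[0,-0.01,0],[0,0,0]],[[0,0,0],[0,0,0]],[[0,0,0],[0,0,0]]]}}

```text
t: 18.5
eef_pos: [0.4615, -0.2775, 0.2075]
tool_rot: [0.554, -0.554, 0.439, -0.44]
contact_force: [-0.5, -0.2, -2.4]
gripper_width: 0.415
```

Run:
```python
from h import *
c=dict(np.load("top0.npz"))
hsv=cv2.cvtColor(c["color"],cv2.COLOR_RGB2HSV)
# cork: brightish orange; divide from dark wall; print row-wise edges in world
m=blob(c,(8,80,150),(20,200,255),(240,262,304,365)); m=cv2.morphologyEx(m,cv2.MORPH_OPEN,np.ones((3,3)))
n,l,st,ce=cv2.connectedComponentsWithStats(m);i=1+st[1:,4].argmax();v,u=np.nonzero(l==i)
P=ray(c,np.c_[u,v],.008)[:,:2]*1000;print("cork centroid",P.mean(0),cv2.minAreaRect(P.astype(np.float32)))
P=cloud(c);q=P[170:265,120:255];H=(q[...,2]>.023)&(q[...,2]<.033)
red=blob(c,(0,60,20),(14,255,130),(175,250,360,375))[170:265,120:255]>0
Q=q[H&red][:,:2]*1000;print(len(Q),cv2.minAreaRect(Q.astype(np.float32)))
go(.516,.240,.2,-95)
```

```text
cork centroid [512.21479538 241.36336372] ((512.1687622070312, 237.98428344726562), (88.1494140625, 139.88882446289062), 83.0220947265625)
816 ((512.9349975585938, 241.66619873046875), (289.443359375, 165.1031036376953), 83.50723266601562)
t 18.5 pos [ 0.4615 -0.2775  0.2075] yaw -76.84 ydown [ 6.e-04 -3.e-04 -1.e+00] q [ 0.47  0.28 -0.06  1.91  0.02  0.95 -0.93] w 0.415
 rot [-0.03 18.16  0.02]  shift mm [-520.3    7.5    9.2]
```

{"api": "play_rows", "payload": {"increments": [[[0,0,0],[0,5,0]],[[0,0,0],[0,5,0]],[[0,0,0],[0,5,0]],[[0,0,0],[0,4.7,0]],[[0,0,0],[0,0,0]],[[0,0,0],[0,0,0]]]}}

```text
t: 19.0
eef_pos: [0.4609, -0.2771, 0.206]
tool_rot: [0.471, -0.472, 0.528, -0.526]
contact_force: [-0.4, -0.3, -1.5]
gripper_width: 0.413
```

Run:
```python
from h import *
go(.513,.241,.2,-96.5)
```

```text
t 19.0 pos [ 0.4609 -0.2771  0.206 ] yaw -96.38 ydown [-2.3e-03  9.0e-04 -1.0e+00] q [ 0.42  0.28  0.    1.91 -0.    0.95 -1.26] w 0.413
 rot [ 0.13  0.12 -0.04]  shift mm [-520.7    6.    -6.8]
```

{"api": "play_rows", "payload": {"increments": [[[-0.01,0,0],[0,0,0]],[[-0.025,0,0],[0,0,0]],[[-0.031,0,-0.001],[0,0,0]],[[-0.031,0,-0.001],[0,0,0]],[[-0.031,0,-0.001],[0,0,0]],[[-0.031,0,-0.001],[0,0,0]],[[-0.031,0,-0.001],[0,0,0]],[[-0.031,0,-0.001],[0,0,0]],[[-0.031,0,-0.001],[0,0,0]],[[-0.031,0,0],[0,0,0]],[[-0.031,0,0],[0,0,0]],[[-0.031,0,0],[0,0,0]],[[-0.031,0,0],[0,0,0]],[[-0.031,0,0],[0,0,0]],[[-0.031,0,0],[0,0,0]],[[-0.031,0,0],[0,0,0]],[[-0.031,0,0],[0,0,0]],[[-0.015,0,0],[0,0,0]],[[-0.006,0,0],[0,0,0]],[[0,0,0],[0,0,0]]]}}

```text
t: 20.67
eef_pos: [0.513, 0.2427, 0.2069]
tool_rot: [0.472, -0.472, 0.527, -0.526]
contact_force: [-0.2, -0.6, -1.7]
gripper_width: 0.413
```

{"api": "play_rows", "payload": {"increments": [[[0,0.02,0],[0,0,0]],[[0,0.03,0],[0,0,0]],[[0,0.03,0],[0,0,0]],[[0,0.03,0],[0,0,0]],[[0,0.01,0],[0,0,0]],[[0,0,0],[0,0,0]],[[0,0,0],[0,0,0]],[[0,0,0],[0,0,0]]]}}

```text
t: 21.33
eef_pos: [0.5152, 0.241, 0.0891]
tool_rot: [-0.471, 0.47, -0.528, 0.528]
contact_force: [-0.1, 0.5, -1.8]
gripper_width: 0.412
```

Run:
```python
from h import *
from station import *
go(.513,.241,.026,-96.5)
s=read_camera("scene");t=read_camera("top");im=[]
for c in(s,t):
    u,v=proj(c,[.51,.24,.05])[0].astype(int);im.append(cv2.resize(c["color"][v-65:v+65,u-65:u+65,::-1],(400,400),interpolation=cv2.INTER_CUBIC))
cv2.imwrite("pics/e.png",np.hstack(im))
```

```text
t 21.3333 pos [0.5152 0.241  0.0891] yaw -96.57 ydown [ 0.0026  0.0012 -1.    ] q [-0.35  0.49 -0.26  1.92  0.18  0.75 -2.39] w 0.412
 rot [-0.14 -0.07 -0.08]  shift mm [ 0.3 63.1 -2.2]
```

View pics/e.png

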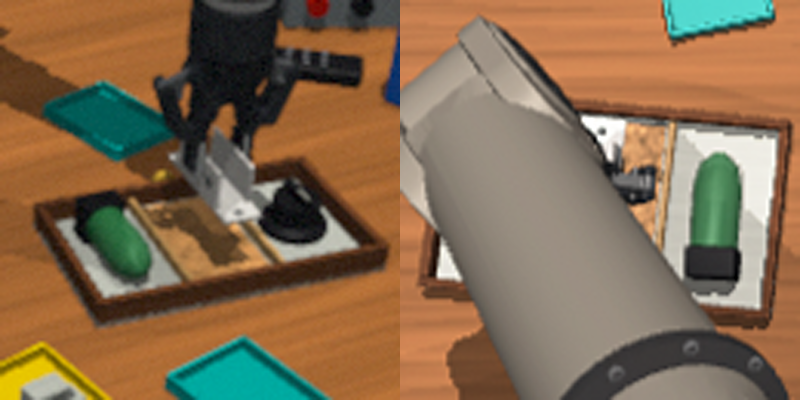

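The bracket is held level and in line above the cork, at (215,185) in the left half. Lowering it and releasing with partial opening.

{"api": "play_rows", "payload": {"increments": [[[0,0.015,-0.002],[0,0,0]],[[0,0.015,0],[0,0,0]],[[0,0.012,0],[0,0,0]],[[0,0.008,0],[0,0,0]],[[0,0.006,0],[0,0,0]],[[0,0.004,0],[0,0,0]],[[0,0.002,0],[0,0,0]],[[0,0,0],[0,0,0]],[[0,0,0],[0,0,0]],[[0,0,0],[0,0,0]]]}}

```text
t: 22.27
eef_pos: [0.5122, 0.2412, 0.026]
tool_rot: [-0.471, 0.47, -0.528, 0.528]
contact_force: [-3.4, -2.0, 4.8]
gripper_width: 0.413
```

{"api": "play_rows", "payload": {"increments": [[[0,0,0],[0,0,0]],[[0,0,0],[0,0,0]],[[0,0,0],[0,0,0]],[[0,0,0],[0,0,0]],[[0,-0.008,0],[0,0,0]],[[0,-0.015,0],[0,0,0]],[[0,-0.025,0],[0,0,0]],[[0,-0.04,0],[0,0,0]],[[0,-0.04,0],[0,0,0]],[[0,-0.04,0],[0,0,0]],[[0,-0.03,0],[0,0,0]],[[0,0,0],[0,0,0]]], "gripper": 0.05}}

```text
t: 23.27
eef_pos: [0.5152, 0.2432, 0.2311]
tool_rot: [-0.475, 0.466, -0.527, 0.529]
contact_force: [1.7, 0.3, -0.7]
gripper_width: 0.588
```

{"api": "play_rows", "payload": {"increments": [[[0.04,0,0],[0,0,0]],[[0.04,0,0],[0,0,0]],[[0.04,0,0],[0,0,0]],[[0.04,0,0],[0,0,0]],[[0.04,0,0],[0,0,0]],[[0.04,0,0],[0,0,0]],[[0.04,0,0],[0,0,0]],[[0.04,0,0],[0,0,0]],[[0.04,0,0],[0,0,0]],[[0.04,0,0],[0,0,0]],[[0,0,0],[0,0,0]],[[0,0,0],[0,0,0]],[[0,0,0],[0,0,0]]]}}

```text
t: 24.35
eef_pos: [0.4664, -0.1558, 0.2234]
tool_rot: [0.471, -0.47, 0.528, -0.528]
contact_force: [-0.5, 1.0, 0.7]
gripper_width: 0.588
```

Run:
```python
from h import *
from station import *
o=get_obs();print(o["t"],o["eef_pos"],o["contact_force"])
s=read_camera("scene");t=read_camera("top")
cv2.imwrite("pics/f.png",np.hstack([cv2.resize(c["color"][:,:,::-1][(120 if c is s else 80):(340 if c is s else 300),100:460],(400,244),interpolation=cv2.INTER_AREA) for c in(s,t)]))
for c in(s,t):
    P=cloud(c).reshape(-1,3);a=np.deg2rad(-6.5);d=P[:,:2]-[.513,.2413];l=d@[np.cos(a),np.sin(a)];w=d@[-np.sin(a),np.cos(a)]
    k=(abs(l)<.06)&(abs(w)<.035)&(P[:,2]>.035)&(P[:,2]<.06);print(k.sum(),"along",l[k].min(),l[k].max(),"across",w[k].min(),w[k].max(),"ztop",np.percentile(P[k,2],[50,95]))
    m=cv2.minAreaRect((P[k][:,:2]*1000).astype(np.float32));print(m)
```

```text
24.35 [ 0.46643632 -0.15581406  0.22342223] [-0.53041191  0.96764692  0.69948561]
130 along -0.03681821667196146 0.041329732635041194 across -0.01835386325563059 0.022509334318555986 ztop [0.04322565 0.04807489]
((514.8340454101562, 242.97874450683594), (38.83387756347656, 78.0240249633789), 85.69874572753906)
148 along -0.03815892858146943 0.03715661383471203 across -0.019772917048368525 0.018122261471862643 ztop [0.04582382 0.05107569]
((512.6612548828125, 240.6729278564453), (37.3609504699707, 75.32453155517578), 84.31927490234375)
```

View pics/f.png

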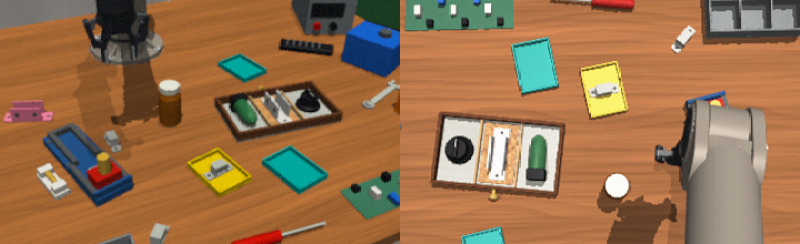

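The bracket sits centred on the cork, on its feet, with flange tops about 48 mm up. The clip is in the yellow tray, the jaw is open, the jar is standing and the arm is clear. Handing in.

```bash
python3 -c "
from station import *
print(hand_in())"
```

```text
the job is handed in; nothing more can be done
None
```

The job is done and handed in at about 24 s of the 70 s allowed; `hand_in()` gives no verdict. I put the slide clip in the yellow tray, slid the jaw open by its knob until it hit its stop, and set the bracket in the cork-lined middle bay of the drawer.

**Last checks:**
- **Bracket:** centred on the cork to within about 2–3 mm and in line with the bay to about 2°. It is open side up with flange tops about 48 mm above the counter, which is where they should be if it sits flat.
- **Clip:** lies flat near the middle of the yellow tray.
- **Jaw:** it moved about 48 mm to the stop. The pictures after that show it open.
- **Other things:** they look unmoved in the last pictures, but I checked this only by eye. In the last top view the arm hides much of the vice area, so clip2 and the fuse holder were checked only in the other camera.
- **Arm:** clear of everything, with contact force near zero.

The two cameras disagreed by about 2–4 mm in position, well within what the grips and placements needed. No check failed.

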